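# Free a left-hand locking screw and drift out a retaining pin

### The job

The brass retaining pin in the blue hub block has to come out. Slacken its red locking knob by about half a turn (mind, it is a left-hand thread), then push the steel drift rod into the bore until only its yellow end is left outside the block, so that the pin drops out of the far side into the white tray. Leave the knob slack, the drift in the bore and the pin in the tray, and do not knock over the bottle, spray can or jar.

Things in the scene. Friction and masses are not known exactly. Their poses are not given: they have to be found in the camera images.
- fixture: Blue hub block (60 x 60 mm section, 94 long, top 131 mm up) on a pedestal, fixed. Origin on the bench under the crossing of screw and bore axes, z up. A level 22 mm bore runs along fixture y, 90 mm above the bench, from y = -70 mm (drift's side) to the exit at +24 mm. The block is rolled 28 deg about the bore: its upper face leans to fixture -x. Base plate x +-60, y -78 to 0, 12 mm thick.
- knob_grip (a point): Middle of the red round ribbed knob (42 mm diameter, 28 tall, white stripe on its face), on the screw axis; turns with it. Site z points outwards along that axis, 28 deg from vertical: (-0.469, 0, 0.883) in the fixture frame. Tight, it is 60 mm from the bore axis along this; the knob spans 46 to 74 mm, a 32 mm wide boss ends at 40 mm, the block's face is at 30 mm.
- knob (a joint): Turn of the knob, rad: 0 tight (hard stop), up to 4.2 (stop) as it loosens; starts at 0 to 0.5. Left-hand thread: loosens CLOCKWISE as seen facing the knob, moving out 15 mm per turn; anticlockwise only tightens. Takes about 0.12 N m, stays where left. Tight, the screw's tip sits in the pin's groove and blocks it; well clear from 2.2 rad on.
- pin: Brass retaining pin, 20 mm diameter, 32 mm long, with a groove round its middle; starts inside the bore under the screw (hidden). Origin at its centre, its axis is its y axis. 50 g, lies loose in the bore once the screw is slack.
- drift: Drift: straight steel rod, 20 mm diameter, 112 long, last 16 mm painted yellow. Origin at the centre of its tip; y along the rod, yellow end at y = -96 to -112 mm. Lies level and loose in the bore (2 mm play) and on a rest bar (16 mm wide, top 79 mm up, fixture y -70 to -95). Tip starts at fixture y = -20 to -30 mm. 270 g, slides with 2 to 6 N. With only yellow outside, the tip is at y = +26 mm.
- tray: White open tray 110 x 100 mm (fixture x by y), walls 32 mm high and 3 mm thick, fixed on the bench under the exit mouth of the bore. Origin at the centre of its underside, axes roughly those of the fixture.
- oil: White bottle with a red cap, 52 mm diameter, 150 mm tall, loose; origin at its base. Bystander.
- spray: Spray can with a blue band, 56 mm diameter, 170 mm tall, loose; origin at its base. Bystander.
- jar: Glass jar, 70 mm diameter, 90 mm tall, loose; origin at its base. Bystander.
- drift_end (a point): Centre of the flat yellow end face of the drift, where it is pushed.
Not all that is in view belongs to the job. Leave any green or turquoise look-alike of the tray alone.

How it is judged:
By the outcome, as a careful person would: the job done as asked, in the order asked, and still so for the second after the job is handed in, with the robot touching nothing.
It also fails if it takes over 64 s, if anything falls off the work surface, if the arm or the gripper's body presses on something with over 40 N, if the wrist force passes 120 N, or if a joint passes its speed limit or range.

### The arm

A 6-joint arm with a two-finger parallel gripper is mounted at the origin on the work surface. World frame = base frame: x ahead of the robot, y to its left, z up, the work surface at z = 0. Lengths are in mm, angles in degrees, forces in N, time in s.
With the tool pointing down it reaches from about 300 to 850 mm from the base axis. Payload 4.2 kg.
Tool frame: the origin (TCP) lies midway between the tips of the shut fingers; the grasp point (between the pads) lies 19 mm behind it; z points along the fingers, y is the line along which they close (so a half turn about z gives the same grasp; the last joint's range is limited). The gripper opens to 91 mm and grips with 3 to 60 N. Pads are 32 mm wide; open, the fingers measure 118 mm over their backs; the gripper's body (76 mm by 178 mm) begins 60 mm behind the grasp point.
Start: joints at [74.714, 18.312, 89.639, -0, 72.044, -1.146], TCP at [140.475, 557.593, 213.976] pointing down, gripper open.
Joint ranges: [-177.97, 177.97], [-48.28, 115.42], [12.27, 149.76], [-77.06, 257.06], [2.81, 150.46], [-146.56, 146.56]. Speed limits (degrees/s): [147.25, 147.25, 180, 180, 180, 180].

### API

Orientations are given as [roll, pitch, yaw] about the fixed x, y, z axes, in that order (R = Rz(yaw) Ry(pitch) Rx(roll)).
In Python, from workcell import env gives the robot as it stands.
- The arm moves only by the shell command python3 -m jog 'ROWS' [FORCE]. ROWS is a JSON object of lists of equal length, an entry for each row: "jaw": the finger opening in mm, from 0 to 91.2; "slide": the shift along the tool's x, y, z in units of 30 mm (1.0 is 30 mm), a list of three; "spin": the turn about the tool's z in units of 8 degrees (1.0 is 8 degrees). In form: {"jaw": [jaw, ...], "slide": [[dx, dy, dz], ...], "spin": [spin, ...]}. A call has 1 to 10 rows; each row shifts and turns the commanded pose from where the row before left it, along the tool's axes as they then stand; what a row does not reach is not made up. A row lasts 1/10 s, in which the tool goes at most 50 mm and 8.59 degrees, less where a joint would pass 70% of its speed; a pose out of reach is approached as far as the arm can. A call is refused whole if a number of a shift passes 1 or a number of a turn 1, either way. A call with a gripper value outside its range is refused whole. The fingers move at their own pace and stop on an object; FORCE is the grip in N (left out, the last holds). Time passes only in rows, so rows that do not move let the fingers close. It gives the time, the measured TCP pose, the force, the opening and the grip force at its end, in the units of the state.
- env.state(): the state, without advancing time (a new reading comes with each control period).
- env.grab_frame(name): name is "scene" or "top" or "wrist"; returns the picture (400x640x3 uint8, red, green, blue); there is no depth.
- env.camera_model(name): a dict with "fx", "fy", "cx", "cy" (pixels), "camera_from_world" (4x4, takes a point from world to camera coordinates). Camera axes: x right, y up, looking along -z (the intrinsics and any distortion apply to the point x, -y, -z); pixel columns grow to the right and rows downward; lengths in mm; the calibration is good to about 2 mm. A picture is of the moment at which its call begins: read the wrist's pose just before it. camera_model takes no time and is no camera call; for the wrist camera it gives the pose at the moment of the call.
- env.job_done(): hands the job in; it is judged then, once.
The state is a dict: "time_s": time; "qpos": joint angles; "qvel": joint speeds; "effort": joint torques, N m; "ee_pos": TCP position; "ee_rot": TCP orientation; "force": force on the tool from outside, world axes, zero at the start; "torque": the same for the moment, N m; "gripper_width": finger opening in mm; "gripper_force": force on a finger pad.
Only numpy, scipy, OpenCV 4.12 (cv2) and the standard library are available. Lean on these libraries where they do the work, as an engineer would, in place of code of your own. Each camera call takes 0.05 s, during which the arm holds its last target. There are 200 camera calls.

## Working session

There is one attempt and no reset: what is moved stays moved. The work goes in short steps, Python scripts to look and compute and a shell command to move; the robot and the scene stay as the last step left them, time stands still between calls to the robot, and variables do not carry over. Pictures are saved under pics/ and viewed, at most 12 in all, crops included, and the job is handed in when it is done.

```bash
mkdir -p pics; ls
python3 - <<'E'
from workcell import env
import cv2,numpy as np
for n in("scene","top"):
    im=env.grab_frame(n); cv2.imwrite(f"pics/{n}0.png",im[:,:,::-1])
    m=env.camera_model(n); print(n,{k:(np.round(v,3).tolist()) for k,v in m.items()})
print(env.state())
E
```

```text
pics
scene {'fx': 470.901, 'fy': 470.901, 'cx': 325.676, 'cy': 187.437, 'camera_from_world': [[0.539, 0.842, 0.01, -283.092], [-0.556, 0.347, 0.755, 212.933], [0.632, -0.413, 0.656, -1516.077], [0.0, 0.0, 0.0, 1.0]]}
top {'fx': 513.87, 'fy': 513.87, 'cx': 321.394, 'cy': 200.694, 'camera_from_world': [[0.048, -0.999, -0.002, -2.998], [0.977, 0.047, 0.206, -546.409], [-0.206, -0.012, 0.979, -1222.638], [0.0, 0.0, 0.0, 1.0]]}
{'time_s': 0.1, 'qpos': array([ 7.47136553e+01,  1.83494478e+01,  8.96987177e+01, -9.81484346e-04,
        7.20447289e+01, -1.14688742e+00]), 'qvel': array([ 0.03052011, -0.08863426, -0.15983625, -0.07767234,  0.15215837,
        0.0163318 ]), 'effort': array([-6.17203350e-04, -4.13331163e+01, -2.32508361e+01,  7.28325779e-02,
        4.20570828e-02, -4.21920060e-05]), 'ee_pos': array([140.35828871, 557.14315695, 213.19435833]), 'ee_rot': array([-1.79907106e+02, -9.26333598e-04,  1.65860845e+02]), 'force': array([-0.39882361, -0.15552389,  0.68367907]), 'torque': array([-0.01043268, -0.01443144, -0.03592549]), 'gripper_force': 0.0, 'gripper_width': 91.39921422524765}
```

View pics/scene0.png

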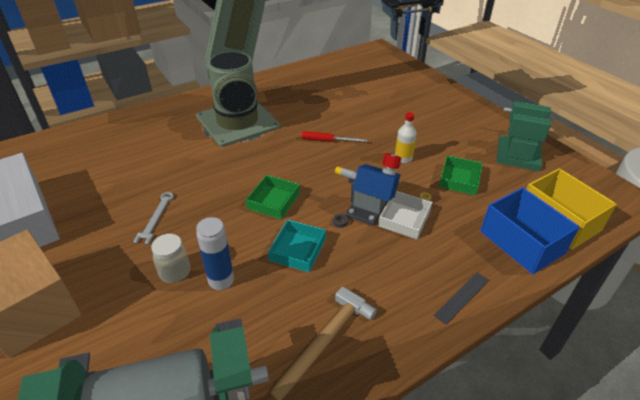

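View pics/top0.png

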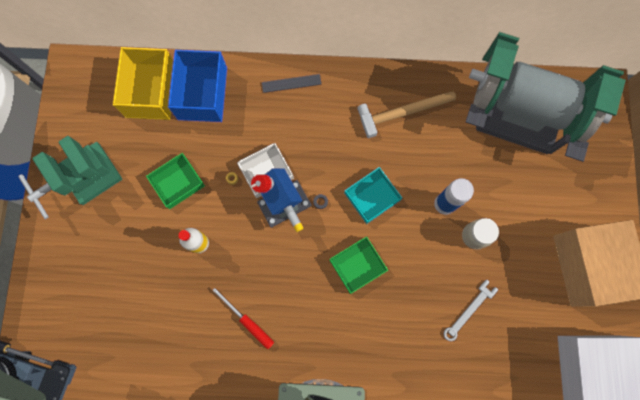

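The scene view shows the blue block with the red knob at (391,161), the yellow drift end at (343,171) and the white tray at (405,214). In the top view they are at knob (262,184), drift end (297,226) and tray (266,165). The bottle is at (193,240), with the can and jar far away at (455,195) and (480,233).

```bash
cat > h.py <<'E'
import cv2,numpy as np
def mask(im,c):
    h=cv2.cvtColor(im,cv2.COLOR_RGB2HSV); H,S,V=h[...,0],h[...,1],h[...,2]
    if c=='red': m=((H<6)|(H>173))&(S>150)&(V>70)
    if c=='yellow': m=(H>20)&(H<34)&(S>150)&(V>90)
    return m.astype(np.uint8)
def blobs(im,c,box):
    x0,y0,x1,y1=box; m=np.zeros(im.shape[:2],np.uint8); m[y0:y1,x0:x1]=mask(im,c)[y0:y1,x0:x1]
    n,l,s,ce=cv2.connectedComponentsWithStats(m)
    i=1+np.argmax(s[1:,4]); return ce[i],s[i],(l==i)
def ray(m,p):
    T=np.array(m['camera_from_world']); R,t=T[:3,:3],T[:3,3]
    d=np.array([(p[0]-m['cx'])/m['fx'],-(p[1]-m['cy'])/m['fy'],-1])
    d=R.T@d; return -R.T@t,d/np.linalg.norm(d)
def onz(m,p,z):
    o,d=ray(m,p); return o+d*(z-o[2])/d[2]
def tri(rs):
    A=sum(np.eye(3)-np.outer(d,d) for o,d in rs); b=sum((np.eye(3)-np.outer(d,d))@o for o,d in rs)
    X=np.linalg.solve(A,b); return X,[round(float(np.linalg.norm(np.cross(X-o,d))),1) for o,d in rs]
def frame(knob,yel,tipoff=104):
    v=knob[:2]-yel[:2]; L=np.hypot(*v); k=28.1; ly=np.sqrt(L*L-k*k)
    yaw=np.arctan2(v[1],v[0])-np.arctan2(ly,-k)
    x=np.array([np.cos(yaw),np.sin(yaw)]); return np.degrees(yaw),knob[:2]+k*x,tipoff-ly
E
python3 - <<'E'
from workcell import env
from h import *
S=cv2.imread('pics/scene0.png')[:,:,::-1].copy();T=cv2.imread('pics/top0.png')[:,:,::-1].copy()
ms,mt=env.camera_model('scene'),env.camera_model('top')
print(env.camera_model('top').keys())
P={}
for c,bs,bt in(('red',(375,145,405,175),(245,168,280,200)),('yellow',(330,160,352,182),(285,212,310,236))):
    a,sa,_=blobs(S,c,bs);b,sb,_=blobs(T,c,bt)
    X,e=tri([ray(ms,a),ray(mt,b)]);P[c]=X;print(c,a,sa,b,sb,X,e)
    print(onz(ms,a,{'red':143,'yellow':90}[c]),onz(mt,b,{'red':143,'yellow':90}[c]))
print(frame(P['red'],P['yellow']))
im=np.hstack([cv2.resize(S[130:250,320:450],None,fx=3,fy=3),cv2.resize(T[130:250,220:350],None,fx=3,fy=3)])
cv2.imwrite('pics/c1.png',im[:,:,::-1])
E
```

```text
dict_keys(['fx', 'fy', 'cx', 'cy', 'camera_from_world'])
red [390.85784314 161.00490196] [382 154  19  15 204] [261.84100418 182.92468619] [251 175  20  17 239] [562.74616367 162.1325382  142.64851297] [1.5, 1.5]
[562.64983063 160.30199693 143.        ] [563.51079186 163.33756701 143.        ]
yellow [337.76744186 169.81395349] [335 166   7   9  43] [298.29824561 227.05263158] [294 223   9   9  57] [470.45992782  72.96846708  90.38553739] [2.5, 2.5]
[469.17290886  70.88199456  90.        ] [471.77045454  75.15094958  90.        ]
(np.float64(-58.634754080638636), array([577.37198311, 138.13888475]), np.float64(-21.209308377160653))
```

View pics/c1.png

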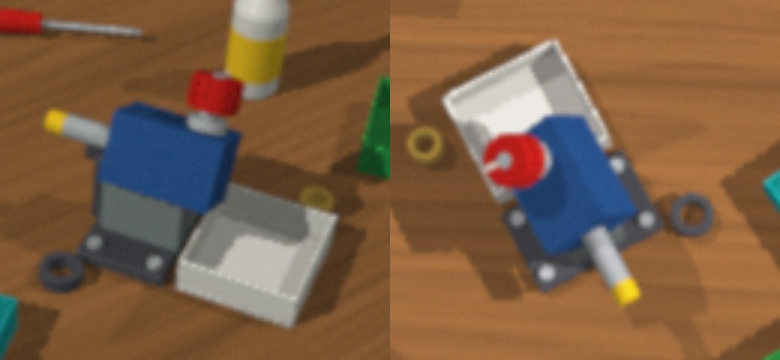

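The crop confirms the fixture layout: the red knob leans left with its white stripe on the face, the drift end is at lower right in the top view, and the tray is beyond the exit. Triangulated heights of 142.6 mm (knob) and 90.4 mm (drift) match the given sizes. Moving to hover.

```bash
python3 -m jog '{"jaw":[91,91,91,91,91,91,91,91,91,91],"slide":[[-0.99,-0.55,-0.1],[-0.99,-0.55,-0.1],[-0.99,-0.55,-0.1],[-0.99,-0.55,-0.1],[-0.99,-0.55,-0.1],[-0.99,-0.55,-0.1],[-0.99,-0.55,0],[-0.99,-0.55,0],[-0.99,-0.55,0],[-0.99,-0.55,0]],"spin":[0,0,0,0,0,0,0,0,0,0]}'
python3 -m jog '{"jaw":[91,91,91,91,91,91,91,91,91,91],"slide":[[-0.99,-0.55,0],[-0.99,-0.55,0],[-0.99,-0.55,0],[-0.99,-0.55,0],[0,0,0],[0,0,0],[0,0,0],[0,0,0],[0,0,0],[0,0,0]],"spin":[0,0,0,0,0.93,0.93,0.93,0.93,0.93,0.93]}'
python3 - <<'E'
from workcell import env
from h import *
m=env.camera_model('wrist');im=env.grab_frame('wrist');cv2.imwrite('pics/w1.png',im[:,:,::-1])
s=env.state();print(s['time_s'],s['ee_pos'],s['ee_rot'],s['qpos'],s['force'])
o,d=ray(m,(m['cx'],m['cy']));print(o,d)
np.save('w1.npy',m,allow_pickle=True)
E
```

```text
time_s: 1.1
ee_pos: [388.8, 323.8, 231.7]
ee_rot: [-180.0, -0.0, 165.9]
force: [0.8, -0.4, 0.3]
gripper_width: 90.9
gripper_force: 0.0
time_s: 2.1
ee_pos: [487.0, 231.8, 231.5]
ee_rot: [-179.9, -0.0, 120.9]
force: [-0.3, 0.7, -0.5]
gripper_width: 91.2
gripper_force: 0.0
2.15 [486.99964823 231.91567107 231.48585586] [-1.79949459e+02 -1.39618670e-02  1.20721600e+02] [ 2.42376898e+01  1.45023809e+01  9.25090402e+01  8.53649198e-03
  7.30403735e+01 -6.48640982e+00] [-0.24841978 -0.07137622  0.36006099]
[445.78575871 297.9699202  401.95805576] [ 0.13953063 -0.23705248 -0.96142463]
```

View pics/w1.png

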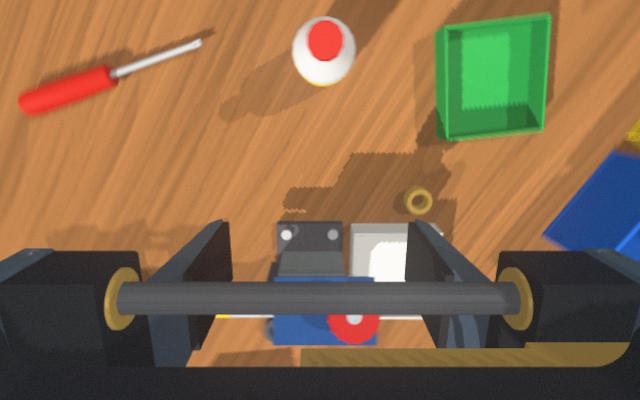

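The wrist view shows the knob at (354,318), half hidden behind the gripper bar, with the drift end at (230,316). I'll back off along tool +x for a clear view.

```bash
python3 -m jog '{"jaw":[91,91,91,91,91],"slide":[[0.8,0.2,-0.2],[0.8,0.2,-0.2],[0.8,0.2,-0.2],[0.1,0.2,0],[0,0,0]],"spin":[0,0,0,0,0]}'
cat > look.py <<'E'
import sys
from workcell import env
from h import *
n=sys.argv[1]
m=env.camera_model('wrist');im=env.grab_frame('wrist')
cv2.imwrite(f'pics/{n}.png',im[:,:,::-1]);np.save(f'{n}.npy',m,allow_pickle=True)
s=env.state();print(s['time_s'],s['ee_pos'],s['ee_rot'][2])
E
python3 look.py w2
```

```text
time_s: 2.65
ee_pos: [469.2, 308.9, 249.5]
ee_rot: [-180.0, 0.0, 121.4]
force: [-0.4, 0.6, -0.9]
gripper_width: 90.7
gripper_force: 0.0
2.7 [468.98285963 308.14667449 249.2851158 ] 121.30154409791588
```

View pics/w2.png

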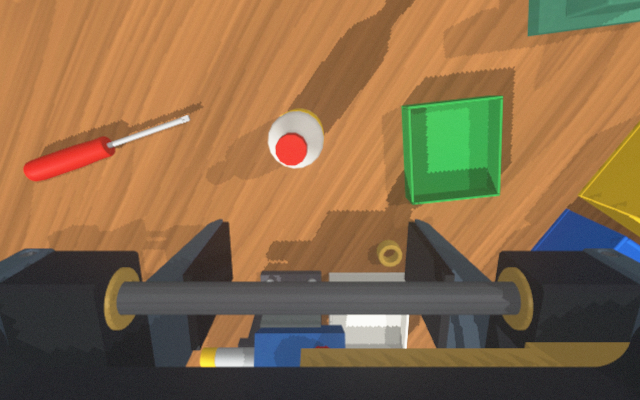

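That was the wrong way: the yellow end is at (208,357), lower in the image. Image up is tool +x, so I'll go back over the knob instead.

```bash
python3 -m jog '{"jaw":[91,91,91,91,91,91,91],"slide":[[-1,0,0],[-1,0,0],[-1,0,0],[-1,0,0],[-1,0,0],[-0.9,0.2,0],[0,0,0]],"spin":[0,0,0,0,0,0,0]}'
python3 look.py w3
```

```text
time_s: 3.4
ee_pos: [567.5, 156.4, 249.2]
ee_rot: [-179.9, 0.1, 121.0]
force: [0.9, 1.3, 0.0]
gripper_width: 91.4
gripper_force: 0.0
3.45 [566.26948709 157.92805692 249.18472103] 121.02913521777133
```

View pics/w3.png

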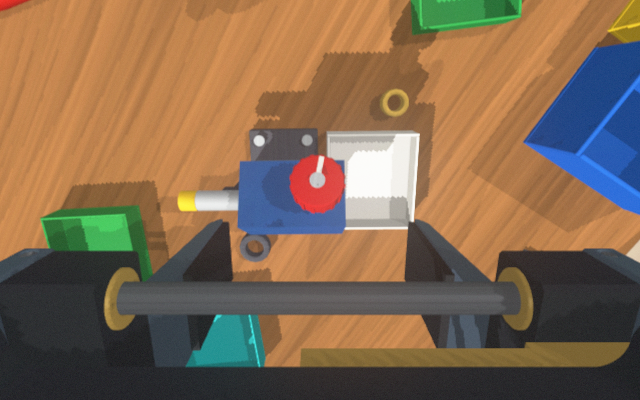

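Clear view: knob face centre at about (317,180), stripe pointing up and slightly right (at 320,163), yellow end at (187,202), tray at (372,180).

Run:
```python
from h import *
I=cv2.imread('pics/w3.png')[:,:,::-1].copy();m=np.load('w3.npy',allow_pickle=True).item()
y,sy,my=blobs(I,'yellow',(165,180,215,225));r,sr,mr=blobs(I,'red',(280,145,355,222))
mr=cv2.morphologyEx(mr.astype(np.uint8),cv2.MORPH_CLOSE,np.ones((9,9)))
hsv=cv2.cvtColor(I,cv2.COLOR_RGB2HSV);g=((hsv[...,1]<70)&(hsv[...,2]>110)).astype(np.uint8);hub=np.zeros_like(g);hub[168:192,305:330]=g[168:192,305:330]
c=cv2.findContours(mr,0,1)[0];c=max(c,key=cv2.contourArea)
print('yel',y,sy,'red',r,sr,cv2.minEnclosingCircle(c),'hub',np.mean(np.nonzero(hub),1)[::-1])
cen=cv2.minEnclosingCircle(c)[0]
K=onz(m,cen,143.5);Y=onz(m,y,91);H=onz(m,(317,181),155.5)
E=onz(m,(sy[0],y[1]),90)
print('knob mid',K,'yel mid',Y,'end',E,'hub',H)
yaw,o,tip=frame(K,Y);print(yaw,o,tip)
x=np.array([np.cos(np.radians(yaw)),np.sin(np.radians(yaw))]);print('face->grip',H[:2]-x*-6.6)
# drift axis: silver rod edges
for u in (178,196,203,218,232): 
    col=I[185:220,u].astype(int); print(u,[int(v) for v in col.sum(1)][::1])
```

```text
yel [186.3447205  200.58385093] [178 191  19  20 322] red [316.46843854 184.58803987] [ 290  155   55   58 2107] ((316.5, 183.5), 29.231931686401367) hub [317.18604651 178.3627907 ]
knob mid [559.56783575 163.12163261 143.5       ] yel mid [467.29377497  72.6933103   91.        ] end [460.20572314  68.07983101  90.        ] hub [557.42987294 167.58918159 155.5       ]
-58.140918426475835 [574.39991207 139.2549296 ] -22.103821385284945
face->grip [560.91356347 161.98347911]
178 [422, 414, 427, 421, 424, 428, 422, 422, 427, 438, 455, 457, 487, 512, 528, 539, 543, 551, 557, 545, 526, 500, 451, 402, 378, 365, 362, 369, 395, 415, 411, 400, 404, 395, 396]
196 [411, 409, 412, 410, 403, 392, 402, 422, 463, 502, 532, 564, 594, 623, 642, 667, 683, 704, 713, 713, 712, 710, 676, 635, 586, 507, 415, 366, 374, 372, 374, 378, 375, 378, 381]
203 [355, 357, 356, 352, 368, 403, 421, 443, 472, 492, 527, 556, 594, 617, 641, 670, 680, 696, 713, 713, 713, 708, 702, 686, 667, 549, 414, 372, 375, 368, 368, 366, 366, 358, 358]
218 [369, 372, 377, 368, 374, 397, 426, 448, 468, 496, 515, 552, 583, 611, 626, 657, 676, 691, 708, 711, 712, 708, 703, 687, 657, 532, 401, 371, 378, 389, 392, 393, 406, 395, 339]
232 [342, 291, 224, 207, 236, 312, 371, 377, 387, 411, 434, 462, 482, 502, 535, 568, 595, 622, 653, 663, 672, 663, 656, 654, 617, 507, 403, 382, 377, 374, 378, 385, 378, 383, 384]
```

```bash
python3 -m jog '{"jaw":[58,58,58,58,58,58,58,58,58],"slide":[[0.21,-0.08,0],[0,0,0],[0,0,0],[0,0,0],[0,0,0.9],[0,0,0.9],[0,0,0.9],[0,0,0.9],[0,0,0.24]],"spin":[0,-1,-1,-1,-1,0,0,0,0]}' 30
python3 -m jog '{"jaw":[30,30,30,30,30],"slide":[[0,0,0],[0,0,0],[0,0,0],[0,0,0],[0,0,0]],"spin":[0,0,0,0,0]}' 30
python3 -m jog '{"jaw":[30,30,30,30,30,30,30,30,30],"slide":[[0,0,-0.01],[0,0,-0.01],[0,0,-0.01],[0,0,-0.01],[0,0,-0.01],[0,0,-0.01],[0,0,-0.01],[0,0,-0.01],[0,0,0]],"spin":[1,1,1,1,1,1,1,1,0]}' 30
```

```text
time_s: 4.35
ee_pos: [557.3, 164.9, 132.0]
ee_rot: [-179.8, -0.3, 153.3]
force: [-0.7, -1.2, -0.3]
gripper_width: 57.8
gripper_force: 0.0
time_s: 4.85
ee_pos: [560.2, 164.6, 135.6]
ee_rot: [180.0, -0.0, 153.2]
force: [-3.7, -0.7, 1.4]
gripper_width: 44.6
gripper_force: 30.0
time_s: 5.75
ee_pos: [564.0, 167.4, 140.3]
ee_rot: [179.4, -0.3, 89.2]
force: [-1.8, 5.7, 5.7]
gripper_width: 43.4
gripper_force: 31.8
```

```bash
python3 -m jog '{"jaw":[60,60,60,60,60,60,60,60,60,60],"slide":[[0,0,0],[0,0,0],[0,0,0],[0,0,0],[0,0,0],[0,0,0],[0,0,0],[0,0,0],[0,0,0],[0,0,0]],"spin":[0,0,-1,-1,-1,-1,-1,-1,-1,-1]}' 30
python3 -m jog '{"jaw":[30,30,30,30,30],"slide":[[0,0,0],[0,0,0],[0,0,0],[0,0,0],[0,0,0]],"spin":[0,0,0,0,0]}' 30
python3 -m jog '{"jaw":[30,30,30,30,30,30,30,30,30],"slide":[[0,0,-0.01],[0,0,-0.01],[0,0,-0.01],[0,0,-0.01],[0,0,-0.01],[0,0,-0.01],[0,0,-0.01],[0,0,-0.01],[0,0,0]],"spin":[1,1,1,1,1,1,1,1,0]}' 30
python3 -m jog '{"jaw":[60,60,60,60,60,60,60,60,60,60],"slide":[[0,0,0],[0,0,0],[0,0,-0.9],[0,0,-0.9],[0,0,-0.9],[0,0,-0.9],[0,0,0],[0,0,0],[0,0,0],[0,0,0]],"spin":[0,0,0,0,0,0,-1,-1,-1,-1]}' 30
python3 look.py w4
python3 - <<'E'
import cv2;I=cv2.imread('pics/w4.png')[120:260,150:440];cv2.imwrite('pics/w4c.png',cv2.resize(I,None,fx=2,fy=2))
E
```

```text
time_s: 6.75
ee_pos: [561.2, 164.2, 137.3]
ee_rot: [180.0, 0.1, 153.5]
force: [-0.1, -0.1, -0.2]
gripper_width: 59.9
gripper_force: 0.0
time_s: 7.25
ee_pos: [560.7, 164.4, 137.3]
ee_rot: [180.0, 0.0, 153.2]
force: [0.0, -0.5, 0.6]
gripper_width: 44.6
gripper_force: 30.0
time_s: 8.15
ee_pos: [563.4, 167.4, 142.3]
ee_rot: [179.5, -0.3, 89.2]
force: [-0.7, 6.4, 7.7]
gripper_width: 43.6
gripper_force: 32.1
time_s: 9.15
ee_pos: [560.3, 164.1, 247.1]
ee_rot: [-179.9, 0.0, 121.5]
force: [0.2, 0.0, 0.1]
gripper_width: 60.0
gripper_force: 0.0
9.2 [560.27319706 164.02742254 247.03988418] 121.72587198737767
```

View pics/w4c.png

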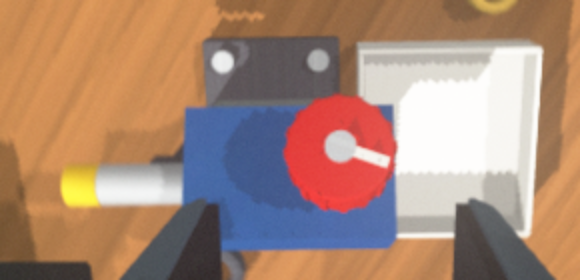

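The stripe now points right and slightly down (hub at (340,146), stripe end at (388,161) in the crop). It has turned about 97° clockwise, so the knob needs roughly 80° more.

```bash
python3 -m jog '{"jaw":[60,60,60,60,60,60,60,60,60],"slide":[[0,0,0],[0,0,0],[0,0,0],[0,0,0],[0,0,0.9],[0,0,0.9],[0,0,0.9],[0,0,0.9],[0,0,0]],"spin":[-1,-1,-1,-1,0,0,0,0,0]}' 30
python3 -m jog '{"jaw":[30,30,30,30,30],"slide":[[0,0,0],[0,0,0],[0,0,0],[0,0,0],[0,0,0]],"spin":[0,0,0,0,0]}' 30
python3 -m jog '{"jaw":[30,30,30,30,30,30,30,30,30],"slide":[[0,0,-0.01],[0,0,-0.01],[0,0,-0.01],[0,0,-0.01],[0,0,-0.01],[0,0,-0.01],[0,0,-0.01],[0,0,-0.01],[0,0,0]],"spin":[1,1,1,1,1,1,1,1,0]}' 30
python3 -m jog '{"jaw":[60,60,60,60,60,60,60,60,60,60],"slide":[[0,0,0],[0,0,0],[0,0,0],[0,0,0],[0,0,0],[0,0,0],[0,0,0],[0,0,0],[0,0,0],[0,0,0]],"spin":[0,0,-1,-1,-1,-1,-1,-1,-1,0]}' 30
python3 -m jog '{"jaw":[30,30,30,30,30],"slide":[[0,0,0],[0,0,0],[0,0,0],[0,0,0],[0,0,0]],"spin":[0,0,0,0,0]}' 30
python3 -m jog '{"jaw":[30,30,30,30,30,30,30],"slide":[[0,0,-0.01],[0,0,-0.01],[0,0,-0.01],[0,0,-0.01],[0,0,-0.01],[0,0,0],[0,0,0]],"spin":[1,1,1,1,1,0.5,0]}' 30
python3 -m jog '{"jaw":[60,60,60,60,60,60,60,60],"slide":[[0,0,0],[0,0,0],[0,0,-0.9],[0,0,-0.9],[0,0,-0.9],[0,0,-0.9],[0,0,0],[0,0,0]],"spin":[0,0,0,0,0,0,-1,-1]}' 30
python3 look.py w5
python3 - <<'E'
import cv2;I=cv2.imread('pics/w5.png')[120:260,150:440];cv2.imwrite('pics/w5c.png',cv2.resize(I,None,fx=2,fy=2))
E
```

```text
time_s: 10.1
ee_pos: [557.7, 163.5, 135.6]
ee_rot: [-179.6, -0.4, 153.1]
force: [0.5, -0.1, -0.1]
gripper_width: 60.0
gripper_force: 0.0
time_s: 10.6
ee_pos: [561.3, 164.8, 140.9]
ee_rot: [179.9, 0.1, 153.2]
force: [1.0, 0.8, 3.6]
gripper_width: 43.9
gripper_force: 29.0
time_s: 11.5
ee_pos: [562.8, 166.6, 144.8]
ee_rot: [179.6, -0.2, 89.2]
force: [-1.2, 4.2, 8.0]
gripper_width: 43.2
gripper_force: 32.1
time_s: 12.5
ee_pos: [560.3, 164.1, 141.5]
ee_rot: [-179.9, -0.0, 145.2]
force: [0.6, -0.3, -0.8]
gripper_width: 60.3
gripper_force: 0.0
time_s: 13.0
ee_pos: [560.8, 165.0, 142.0]
ee_rot: [179.9, 0.0, 145.2]
force: [1.5, 3.1, -1.2]
gripper_width: 43.3
gripper_force: 29.1
time_s: 13.7
ee_pos: [562.6, 166.9, 145.4]
ee_rot: [179.6, -0.2, 101.3]
force: [-0.1, 5.9, 3.3]
gripper_width: 42.3
gripper_force: 31.2
time_s: 14.5
ee_pos: [560.8, 163.8, 252.4]
ee_rot: [179.9, 0.1, 117.5]
force: [-0.5, 0.8, -0.4]
gripper_width: 60.0
gripper_force: 0.0
14.55 [560.430441   163.71169361 251.71071135] 117.72878036225812
```

View pics/w5c.png

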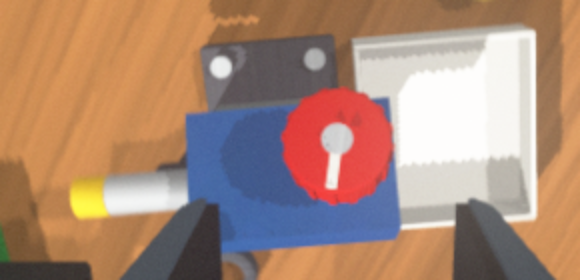

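The stripe now points down, so the knob has turned about 180°: slack. Next I'll go behind the drift end with the fingers shut.

```bash
python3 -m jog '{"jaw":[40,20,0,0,0,0,0,0,0,0],"slide":[[-0.22,-0.94,0],[-0.22,-0.94,0],[-0.22,-0.94,0],[-0.22,-0.94,0],[-0.22,-0.94,0],[-0.22,-0.94,0],[0,0,0],[0,0,0],[0,0,0],[0,0,0]],"spin":[0,0,0,0,0,0,1,1,1,1]}' 30
python3 -m jog '{"jaw":[0,0,0,0,0,0,0,0,0,0],"slide":[[0,0,0],[0,0,0],[0,0,0],[0,0,0],[0,0,0],[0,0,0],[0,0,0],[0,0,0.9],[0,0,0.9],[0,0,0]],"spin":[1,1,1,1,1,1,0.8,0,0,0]}' 30
python3 look.py w6
python3 - <<'E'
from h import *
I=cv2.imread('pics/w6.png')[:,:,::-1].copy();m=np.load('w6.npy',allow_pickle=True).item()
y,sy,_=blobs(I,'yellow',(200,0,440,260));print(y,sy,onz(m,y,92))
E
```

```text
time_s: 15.55
ee_pos: [427.7, 51.3, 251.2]
ee_rot: [-180.0, 0.1, 84.7]
force: [0.2, 0.2, -0.4]
gripper_width: 0.9
gripper_force: 0.0
time_s: 16.55
ee_pos: [425.2, 51.2, 194.4]
ee_rot: [-179.8, 0.4, 30.7]
force: [-0.5, -0.4, -1.2]
gripper_width: 0.5
gripper_force: 0.0
16.6 [426.80869459  51.42281765 196.31199757] 30.721338491460614
[324.0411215  130.94579439] [311 120  27  23 535] [469.43841123  72.66420233  92.        ]
```

View pics/w6.png

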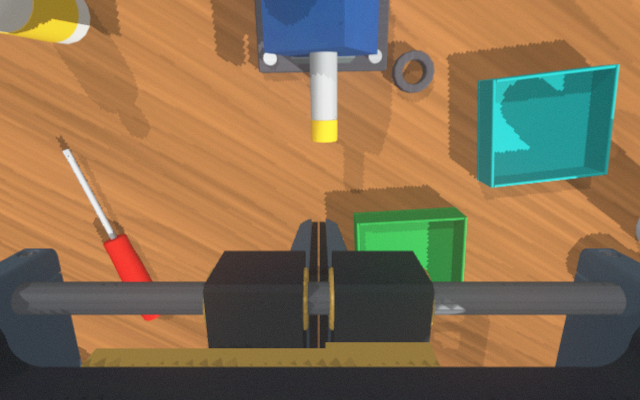

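Drift and tool are aligned: yellow end at (324,131), rod running straight up the image, end about 39 mm ahead and 3.6 mm to tool +y.

```bash
python3 -m jog '{"jaw":[0,0,0,0,0,0],"slide":[[0,0.12,0.9],[0,0,0.9],[0,0,0.9],[0,0,0.9],[0,0,0.07],[0,0,0]],"spin":[0,0,0,0,0,0]}' 30
python3 -m jog '{"jaw":[0,0,0,0,0,0],"slide":[[0.2,0,0],[0.2,0,0],[0.15,0,0],[0.1,0,0],[0,0,0],[0,0,0]],"spin":[0,0,0,0,0,0]}'
python3 -m jog '{"jaw":[0,0,0,0],"slide":[[0.1,0,0],[0.1,0,0],[0.1,0,0],[0,0,0]],"spin":[0,0,0,0]}'
```

```text
time_s: 17.2
ee_pos: [430.9, 48.8, 88.3]
ee_rot: [180.0, -0.1, 30.8]
force: [-0.6, -0.2, -0.9]
gripper_width: 0.6
gripper_force: 0.0
time_s: 17.8
ee_pos: [446.6, 58.8, 87.3]
ee_rot: [-180.0, 0.0, 30.8]
force: [0.2, -0.5, 0.4]
gripper_width: 0.4
gripper_force: 0.0
time_s: 18.2
ee_pos: [454.4, 63.5, 87.2]
ee_rot: [-180.0, 0.0, 30.8]
force: [-1.3, -1.2, 0.2]
gripper_width: 0.3
gripper_force: 0.6
```

```bash
python3 -m jog '{"jaw":[0,0,0,0,0,0],"slide":[[0.15,0,0],[0.15,0,0],[0.15,0,0],[0.15,0,0],[0.1,0,0],[0,0,0]],"spin":[0,0,0,0,0,0]}'
python3 look.py w7
python3 - <<'E'
from h import *
I=cv2.imread('pics/w7.png')[:,:,::-1].copy();m=np.load('w7.npy',allow_pickle=True).item()
y,sy,_=blobs(I,'yellow',(280,80,370,280));print(y,sy,onz(m,y,92),m['cx'])
c=I[100:300,240:400];cv2.imwrite('pics/w7c.png',cv2.resize(c,None,fx=3,fy=3)[:,:,::-1])
E
```

```text
time_s: 18.8
ee_pos: [473.5, 74.5, 87.4]
ee_rot: [180.0, -0.1, 30.8]
force: [-0.7, -0.5, -0.9]
gripper_width: 0.4
gripper_force: 0.0
18.85 [473.42434633  74.46674992  87.50596072] 30.82330586561763
[317.25752773 208.28843106] [ 297  189   41   38 1262] [492.93175624  86.60151759  92.        ] 318.18785899272154
```

View pics/w7c.png

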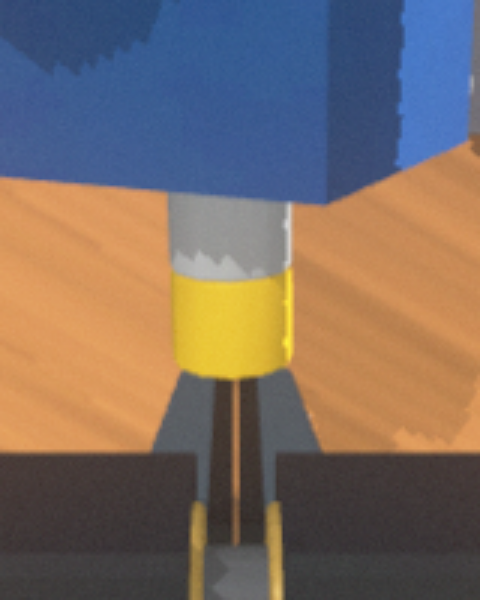

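The yellow end (centre (317,208) in the full frame) is being pushed squarely by the finger edges, and silver is still visible. I'll use the block's ridge corner at (349,168) as the y = -70 reference.

```bash
python3 - <<'E'
from h import *
m=np.load('w7.npy',allow_pickle=True).item()
a=np.radians(31.0);u=np.array([np.cos(a),np.sin(a)]);v=np.array([np.sin(a),-np.cos(a)])
o=np.array([575,138.7])
def f(p,z): d=onz(m,p,z)[:2]-o; return d@v,d@u
print('ridge',f((349.3,168.3),130.6),'expect 12.4,-70')
print('left corner at edge',f((240,159.5),130))
print('boundary top',f((317,191.5),100),'end top',f((317,224.5),99))
E
python3 -m jog '{"jaw":[0,0,0,0,0],"slide":[[0.15,0,0],[0.15,0,0],[0.1,0,0],[0,0,0],[0,0,0]],"spin":[0,0,0,0,0]}'
```

```text
ridge (np.float64(14.248163907712971), np.float64(-69.5275553137622)) expect 12.4,-70
left corner at edge (np.float64(-25.40652970685113), np.float64(-66.29821843380961))
boundary top (np.float64(2.332294428665314), np.float64(-86.51151748348296)) end top (np.float64(2.2678662490250616), np.float64(-103.00302621265578))
time_s: 19.35
ee_pos: [483.5, 80.5, 87.4]
ee_rot: [180.0, -0.1, 30.8]
force: [0.2, -0.7, -0.3]
gripper_width: 0.4
gripper_force: 0.0
```

```bash
python3 -m jog '{"jaw":[0,0,0,0,0,0],"slide":[[0.08,0,0],[0.08,0,0],[0.02,0,0],[0,0,0],[0,0,0],[0,0,0]],"spin":[0,0,0,0,0,0]}'
python3 - <<'E'
from workcell import env
from h import *
m=env.camera_model('wrist');I=env.grab_frame('wrist');S=env.grab_frame('scene');T=env.grab_frame('top')
a=np.radians(31.0);u=np.array([np.cos(a),np.sin(a)]);v=np.array([np.sin(a),-np.cos(a)]);o=np.array([575,138.7])
y,sy,_=blobs(I,'yellow',(280,120,370,290));print(y,sy)
for p in((y[0],sy[1]),(y[0],sy[1]+sy[3])): d=onz(m,p,100)[:2]-o;print(d@v,d@u)
im=np.hstack([cv2.resize(c,(390,360)) for c in(I[120:300,220:415],S[130:250,320:450])])
cv2.imwrite('pics/f1.png',im[:,:,::-1]);cv2.imwrite('pics/top9.png',T[:,:,::-1])
E
```

```text
time_s: 19.95
ee_pos: [487.5, 83.1, 87.3]
ee_rot: [-180.0, -0.0, 30.8]
force: [-1.6, -1.2, -0.3]
gripper_width: 0.2
gripper_force: 0.6
[315.5837037  215.78666667] [297 205  40  22 675]
1.5287466129534195 -76.54526862459753
1.4745573081200334 -87.42708895538834
```

View pics/f1.png

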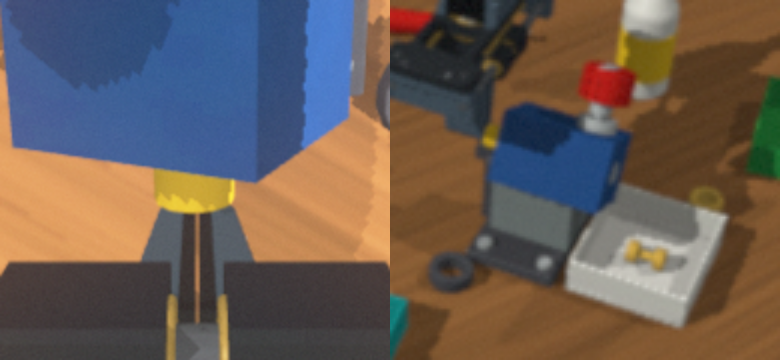

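The pin lies in the white tray, the knob is out, and only yellow shows outside the block. By the measured travel about 0.5–1 mm remains, so I'll nudge the drift that far, then back off and lift.

```bash
python3 -m jog '{"jaw":[0,0,0,0],"slide":[[0.03,0,0],[0,0,0],[0,0,0],[0,0,0]],"spin":[0,0,0,0]}'
python3 -m jog '{"jaw":[0,0,0,0,0,0,0,0,0,0],"slide":[[-0.3,0,0],[-0.6,0,0],[-0.8,0,0],[0,0,-0.8],[0,0,-0.8],[0,0,-0.8],[0,0,-0.8],[0,0,-0.8],[0,0,0],[0,0,0]],"spin":[0,0,0,0,0,0,0,0,0,0]}'
python3 - <<'E'
from workcell import env
from h import *
m=env.camera_model('wrist');I=env.grab_frame('wrist');cv2.imwrite('pics/w9.png',I[:,:,::-1])
a=np.radians(31.0);u=np.array([np.cos(a),np.sin(a)]);o=np.array([575,138.7])
y,sy,_=blobs(I,'yellow',(290,0,360,200));print(y,sy)
for r in(sy[1],sy[1]+sy[3]): print((onz(m,(y[0],r),95)[:2]-o)@u)
s=env.state();print(s['time_s'],s['ee_pos'],env.job_done())
E
```

```text
time_s: 20.5
ee_pos: [488.0, 83.5, 87.3]
ee_rot: [-180.0, 0.0, 30.8]
force: [-0.7, -0.9, 0.2]
gripper_width: 0.3
gripper_force: 1.0
time_s: 21.5
ee_pos: [444.3, 57.3, 207.3]
ee_rot: [180.0, -0.1, 30.8]
force: [-0.1, 0.2, 0.4]
gripper_width: 0.7
gripper_force: 0.0
[317.02298851  96.98084291] [305  87  25  21 522]
-72.13779611142614
-87.5977886153931
the job is handed in; nothing more can be done
21.55 [443.7419946   57.24195784 206.49827307] None
```

The job is handed in at 21.6 s: the knob was slackened about half a turn, the drift pushed in until only its yellow end shows (to within a millimetre or two), and the pin is in the white tray; the robot stands clear and never came near the bottle, can or jar.

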